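Re-pin the macro camera at its close-up station

ROBOT

A 6-joint arm with a two-finger parallel gripper is mounted at the origin on the work surface. World frame = base frame: x ahead of the robot, y to its left, z up, the work surface at z = 0. Lengths are in m, angles in degrees, forces in N, time in s.
With the tool pointing down it reaches from about 0.4 to 0.825 m from the base axis. Payload 7 kg.
Tool frame: the origin (TCP) lies on the front face of the gripper's body, between the roots of the fingers; the fingertips stand 66 mm ahead of it and the grasp point (between the pads) lies 47 mm ahead of it; z points along the fingers, y is the line along which they close (so a half turn about z gives the same grasp; the last joint's range is limited). The gripper opens to 88 mm and grips with 3 to 60 N. Pads are 19 mm wide; open, the fingers measure 130 mm over their backs; the gripper's body (78 mm by 193 mm) begins 47 mm behind the grasp point.
Start: joints at [-51.618, 20.546, 0.682, 0, -70.136, -16.507], TCP at [0.251, -0.626, 0.292] pointing down, gripper open.
Joint ranges: [-176.03, 176.03], [-82.01, 121.73], [-58.28, 71.71], [-173.87, 95.51], [-174.79, -0.11], [-173.66, 173.66]. Speed limits (degrees/s): [136.94, 136.94, 172.46, 180, 180, 180].

INTERFACE

Orientations are given as [roll, pitch, yaw] about the fixed x, y, z axes, in that order (R = Rz(yaw) Ry(pitch) Rx(roll)).
In Python, from plant import ctrl gives the robot as it stands.
- The arm moves only by the tool send_rows, never from a script. Its argument "deltas" is a list of rows, each a list of 2 entries, a list of its own where there are three numbers: the shift along the tool's x, y, z each as a share of 800 mm, from -1 to 1, then the turn about the tool's z as a share of 90 degrees, from -1 to 1. A call has exactly 5 rows; each row is the pose to reach, as a shift and turn from the pose commanded when the call began, along the tool's axes at that moment; what a row does not reach only later rows make up. A row lasts 1/12 s, in which the tool goes at most 41.7 mm and 7.16 degrees, less where a joint would pass 70% of its speed; a pose out of reach is approached as far as the arm can. A call with a number of a shift or a turn outside -1 to 1 is refused whole. A call with a gripper value outside its range is refused whole. "gripper" is the opening, from 0 (shut) to 1 (fully open), set as the call begins (left out, the last holds). The fingers move at their own pace and stop on an object; the grip force is fixed at half the most. Time passes only in rows, so rows that repeat a pose let the fingers close, or fill a call up. It gives the time, the measured TCP pose, the force, the opening and the grip force at its end, in the units of the state.
- ctrl.get_obs(): the state, without advancing time (a new reading comes with each control period).
- ctrl.snapshot(name): name is "scene" or "top" or "wrist"; returns a dict with "color" (420x560x3 uint8, red, green, blue), "vertical_fov" (degrees; the focal length in pixels is half the picture's height over the tangent of half this angle, whatever the lens; pixels are square), "cx", "cy" (the principal point, pixels), "k1" (the pictures are not rectified: a ray, as slopes to the right and down, at radius r is drawn at 1 + k1 r^2 times it, then the intrinsics apply), "rvec" (rotation vector, rad) and "tvec" (3), from world to camera coordinates, as OpenCV has them. Camera axes: x right, y down, z forward; pixel columns grow to the right and rows downward; lengths in m; the calibration is good to about 2 mm. A picture is of the moment at which its call begins. There is no depth.
- ctrl.close_job(): hands the job in; it is judged then, once.
Trained networks look in a picture, given as the dict that the camera call returned (one of the last four; its "shot" number tells which), for a name from the list of things; names that differ only in an ending like _2 or _b are one class to them, and where a whole thing is asked for, a point or a joint stands for the part that bears it (a point fixed in the world has none). Each returns a list of dicts, best first, with "conf" (0 to 1); they miss things now and then, are a little off and sometimes report something else, mostly with a low value. They report only what shows in the picture. A call takes as long as a camera call.
- ctrl.boxes_of(picture, thing): "xy" ([column, row] as shares, 0 to 1, of the picture: columns of its width, rows of its height, amid what is visible of it).
- ctrl.cut_out(picture, thing): "pixels" (420x560 bool, what is visible of it) and "xy" ([column, row] as shares, 0 to 1, of the picture: columns of its width, rows of its height, amid what is visible of it).
The state is a dict: "clock": time; "joint_pos": joint angles; "qvel": joint speeds; "tau": joint torques, N m; "tool_pos": TCP position; "orientation": TCP orientation; "force": force on the tool from outside, world axes, zero at the start; "moment": the same for the moment, N m; "opening": finger opening in m; "gripper_force": force on a finger pad.
Only numpy, scipy, OpenCV 4.12 (cv2) and the standard library are available. Lean on these libraries where they do the work, as an engineer would, in place of code of your own. Each camera call takes 0.05 s, during which the arm holds its last target. There are 200 camera calls.

TASK

Pull the T-handled quick-release pin up out of the camera rail, slide the camera along its rail towards the mushroom specimen to the close-up station, and push the pin back down through the camera's carriage into the second hole until it clicks fully home. Feel for the hole and go gently, never forcing the pin; then let go, and leave the specimen, mug, lens cap and book where they are.

Things in the scene. Friction and masses are not known exactly. Their poses are not given: they have to be found in the camera images.
- rig: fixed macro rail on the desk: grey base plate 200 (x) x 340 (y) x 8 mm, two guide rods along its y, and two holed aluminium blocks, tops 26 mm above the desk, with upright 11 mm holes (0.5 mm chamfer) at x = +60. Origin: on the desk under the plate's centre; z up; the camera slides along +y, towards the specimen. The blocks' tops are flat for 20 mm or more around the holes
- carriage (a joint): slide of the camera carriage along the rig's +y, m: 0 at the first hole (start), 0.098 to 0.122 at the close-up hole, end stop 0.140. Friction about 2.5 N; stays where left. Dark steel plate 180 (x) x 70 (y) x 10 mm, underside 29 mm above the desk, with a black camera (rig x -88 to +12 mm, top 106 mm above the desk) looking along +y and a steel pin collar at rig x = +60
- bore (a point): centre of the collar's top face on the carriage, 53 mm above the desk; moves with the carriage; axes as the rig's. Collar 28 mm wide, 14 mm high; its 16 mm mouth narrows, 14 mm down, to an upright 11 mm hole through the carriage plate. Two spring balls, 5 mm below the top, hold the pin's ridge
- closeup (a point): fixed point of the rig where the bore would be at the nominal close-up station (carriage 0.110); axes as the rig's. That block was clamped by hand: the real hole lies up to 12 mm before or beyond this point along the rig's y. The carriage covers it, so feel for it with the pin's tip, pressing lightly; the block does not give
- pin: loose steel pin, about 80 g, upright in the collar. Origin: on its axis at the underside of its 23 mm shoulder, which rests on the collar's top (bore) when fully home; z up. Below: shank 10 mm in diameter, 43 mm long, the last 2 mm tapered to 8.4 mm, with a 14.4 mm ridge 10 mm below the origin. Plain aluminium T-bar on top, along the pin's x. The pin can turn about its axis
- t_bar (a point): centre of the pin's T-bar, the place to grasp, 34 mm above the pin's origin; axes as the pin's. The bar is 50 mm long (x), 14 mm thick (y) and 18 mm high. Passing the spring balls, out or in, takes about 8 N, met between 1 and 10 mm above home; higher up the pin moves freely
- pin_tip (a point): lower end of the pin, 43 mm below its origin; axes as the pin's. Fully home it is 16 mm deep in a block's hole. With the pin 16 mm above home the tip clears the blocks; up to 26 mm above home it is still in the carriage's hole, so the pin can drag the carriage along
- specimen: dried bolete-like mushroom, 82 mm high, cap 58 mm across, on a round dark wooden foot 52 mm across, standing on the desk beyond the +y end of the rail, in front of the lens; to be left alone. Origin at the centre of its underside
- mug: white ceramic mug, 82 mm across, 95 mm high, to be left alone. Origin at the centre of its underside
- lens_cap: black lens cap, 54 mm across and 9 mm high, lying on the desk, to be left alone. Origin at the centre of its underside
- book: blue hardback lying flat, 166 x 226 x 35 mm, to be left alone. Origin at the centre of its underside

How it is judged:
By the outcome, as a careful person would: the job done as asked, in the order asked, and still so for the second after the job is handed in, with the robot touching nothing.
It also fails if it takes over 51 s, if anything falls off the work surface, if the arm or the gripper's body presses on something with over 40 N, if the wrist force passes 120 N, or if a joint passes its speed limit or range.

## Working session

There is one attempt and no reset: what is moved stays moved. The work goes in short steps, Python scripts to look and compute and a tool call to move; the robot and the scene stay as the last step left them, time stands still between calls to the robot, and variables do not carry over. Pictures are saved under pics/ and viewed, at most 10 in all, crops included, and the job is handed in when it is done.

Besides the shell and the picture viewer there is one more tool, called after "Call:" as name(argument=value, ...), one argument or row to a line, values as JSON. send_rows: Moves the arm, as the interface text tells. Shift numbers are shares of 800 mm and turn numbers shares of 90 degrees, none past 1 either way. Its arguments: {"type":"object","properties":{"deltas":{"type":"array","items":{"type":"array"}},"gripper":{"type":"number"}},"required":["deltas"]}

```bash
mkdir -p pics; cat > h.py <<'E'
import numpy as np, cv2
from plant import ctrl
def cam(p):
    h,w=p["color"].shape[:2]; f=h/2/np.tan(np.radians(p["vertical_fov"])/2)
    K=np.array([[f,0,p["cx"]],[0,f,p["cy"]],[0,0,1.]]); D=np.array([p["k1"],0,0,0.])
    R=cv2.Rodrigues(np.array(p["rvec"],float))[0]; return K,D,R,np.array(p["tvec"],float).ravel()
def onz(p,uv,z):
    K,D,R,t=cam(p); s=cv2.undistortPoints(np.array([[uv]],float),K,D).ravel()
    c=-R.T@t; d=R.T@np.array([s[0],s[1],1]); return c+d*(z-c[2])/d[2]
def px(p,X):
    K,D,R,t=cam(p); return cv2.projectPoints(np.array(X,float).reshape(-1,1,3),np.array(p["rvec"],float),t,K,D)[0].reshape(-1,2)
def save(p,n): cv2.imwrite("pics/"+n,p["color"][:,:,::-1])
E
python3 - <<'E'
from h import *
o=ctrl.get_obs(); print(o)
for n in("scene","top"):
    p=ctrl.snapshot(n); save(p,n+"0.png")
    K,D,R,t=cam(p); print(n,"cam",-R.T@t,p["vertical_fov"],p["k1"])
    for th in("t_bar","pin","carriage","bore","rig","specimen","mug","lens_cap","book"):
        for d in ctrl.boxes_of(p,th)[:2]:
            uv=np.array(d["xy"])*[560,420]; print(th,round(d["conf"],2),uv.round(1),onz(p,uv,.087 if th=="t_bar" else .05).round(4))
E
```

```text
{'clock': 0.0, 'joint_pos': array([-5.16171292e+01,  2.05905913e+01,  6.33230631e-01, -2.13738335e-02,
       -7.01355001e+01, -1.65071396e+01]), 'qvel': array([-0.06828483, -0.03532933,  0.06904572, -0.0197964 , -0.03490007,
       -0.00546186]), 'tau': array([ 1.01296533e-03, -5.82719600e+01,  2.93048805e+01,  6.99729055e+00,
        6.71991846e-03, -1.97855657e-04]), 'tool_pos': array([ 0.25134726, -0.62603931,  0.29122405]), 'orientation': array([ 1.79905257e+02, -7.12310621e-03, -1.58131542e+02]), 'force': array([ 0.05834525, -0.82261399,  0.23342177]), 'moment': array([ 0.04060285, -0.01842671, -0.00981434]), 'gripper_force': 0.0, 'opening': 0.08752401277693302}
scene cam [1.46792307 0.34001338 0.75289248] 51.708262082600946 -0.06789073375631731
t_bar 0.55 [267.1 193. ] [ 0.569  -0.0484  0.087 ]
pin 0.76 [265.3 198.3] [ 0.5454 -0.0648  0.05  ]
carriage 0.87 [284.5 194.8] [ 0.511  -0.0196  0.05  ]
carriage 0.51 [266.1 192.6] [ 0.5182 -0.0735  0.05  ]
rig 0.79 [300.2 214.6] [0.5851 0.0527 0.05  ]
mug 0.59 [158.  162.6] [ 0.4741 -0.4718  0.05  ]
lens_cap 0.51 [270.6 246.1] [0.7304 0.025  0.05  ]
book 0.59 [472.8 232.3] [0.5092 0.4924 0.05  ]
top cam [0.28230321 0.0348374  1.48014908] 42.65116370538629 0.0697135791109417
pin 0.61 [296.6 216.9] [ 0.568  -0.0499  0.05  ]
pin 0.24 [468.1 248. ] [ 0.4479 -0.4961  0.05  ]
carriage 0.86 [288.5 239.6] [ 0.5078 -0.0227  0.05  ]
carriage 0.67 [274.4 235.2] [0.5227 0.0141 0.05  ]
bore 0.73 [290.6 238.5] [ 0.5103 -0.0286  0.05  ]
bore 0.6 [271.1 237. ] [0.5185 0.0233 0.05  ]
rig 0.95 [272.9 234. ] [0.5264 0.0179 0.05  ]
rig 0.38 [288.6 241.9] [ 0.5015 -0.0225  0.05  ]
specimen 0.91 [188.6 224.9] [0.5694 0.2424 0.05  ]
specimen 0.58 [289.5 241.5] [ 0.5024 -0.025   0.05  ]
mug 0.83 [466.6 246.4] [ 0.4524 -0.4929  0.05  ]
mug 0.6 [289.6 241.1] [ 0.5036 -0.0253  0.05  ]
lens_cap 0.69 [274.6 180.5] [0.6747 0.0012 0.05  ]
book 0.87 [ 96.9 274.8] [0.4559 0.4865 0.05  ]
```

```bash
python3 -c "
import cv2,numpy as np
a=cv2.imread('pics/scene0.png');b=cv2.imread('pics/top0.png')
cv2.imwrite('pics/both.png',cv2.resize(np.vstack([a,b]),(800,1200))[:600]);cv2.imwrite('pics/topb.png',cv2.resize(b,(800,600)))"
```

```text
(no output)
```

View pics/topb.png

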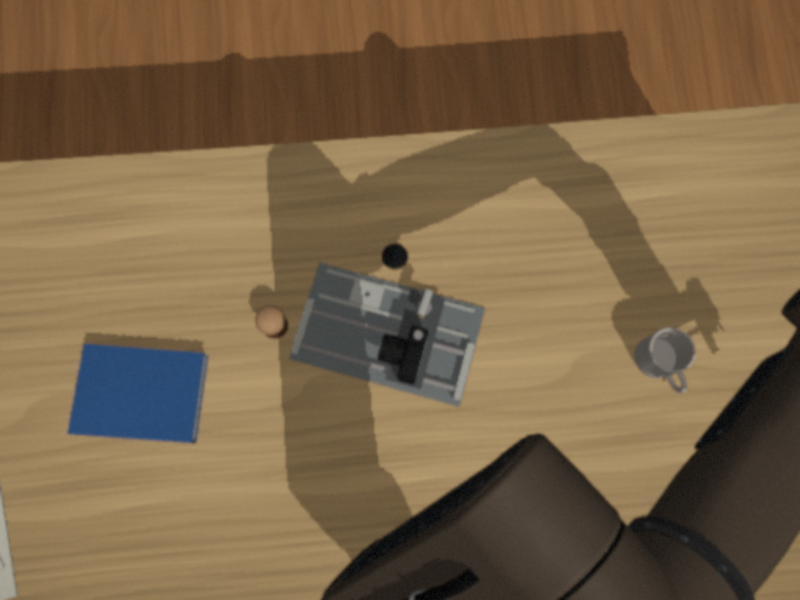

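View pics/both.png

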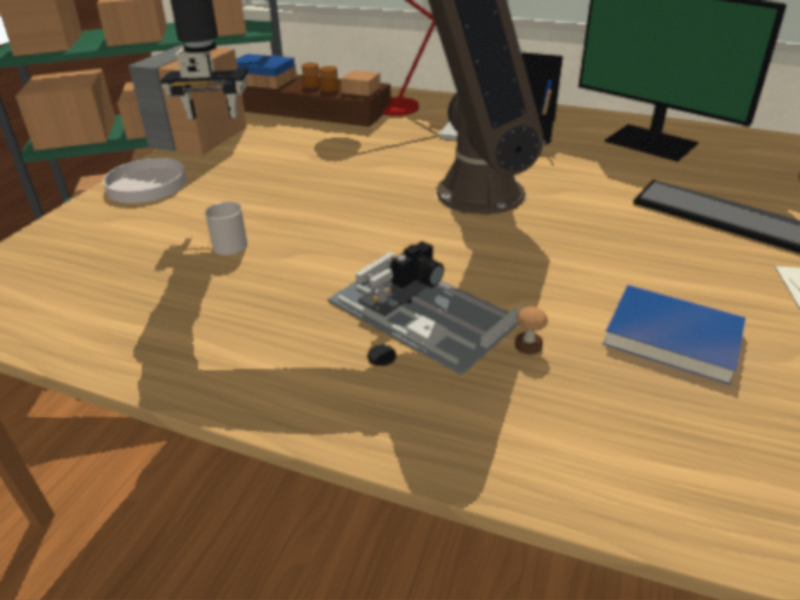

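The top view (800 px) shows the rig with corners (320,263), (484,306), (460,404), (292,358), the T-bar near (425,302), the second hole in its white block near (367,294), and the lens cap beside the rail at (394,256). The scene view agrees, with the mug, specimen and book well away.

```bash
python3 - <<'E'
from h import *
p=ctrl.snapshot("top")
C=[onz(p,np.array(c)*.7,.008)[:2] for c in [(320,263),(484,306),(460,404),(292,358)]]
c=np.mean(C,0); y=(C[0]-C[1])+(C[3]-C[2]); yaw=np.degrees(np.arctan2(-y[0],y[1]))
print(np.round(C,4),c.round(4),"rig yaw",yaw, np.linalg.norm(C[0]-C[1]),np.linalg.norm(C[0]-C[3]))
print("tbar",onz(p,np.array((425,302))*.7,.096),"hole",onz(p,np.array((367,294))*.7,.026))
for d in ctrl.cut_out(p,"t_bar")[:1]+ctrl.cut_out(p,"pin")[:1]:
    m=d["pixels"].astype(np.uint8); print(d["conf"],m.sum(),cv2.minAreaRect(cv2.findNonZero(m)),onz(p,np.array(d["xy"])*[560,420],.09))
w=ctrl.snapshot("wrist");K,D,R,t=cam(w); o=ctrl.get_obs()
print("wrist cam off",-R.T@t-o["tool_pos"],R.round(3).tolist(),w["vertical_fov"])
E
```

```text
[[ 0.6871  0.1438]
 [ 0.5746 -0.1706]
 [ 0.3893 -0.1047]
 [ 0.5026  0.2086]] [0.5384 0.0193] rig yaw -19.78323295274746 0.33398891232413325 0.1955196968944619
tbar [ 0.57332499 -0.05093191  0.096     ] hole [0.612847   0.05544591 0.026     ]
0.41 93 ((297.51031494140625, 212.726806640625), (6.39668083190918, 17.971628189086914), 23.962491989135742) [ 0.56873573 -0.04387374  0.09      ]
0.62 131 ((297.10003662109375, 212.20001220703125), (7.905693531036377, 19.28989028930664), 18.43494987487793) [ 0.5693957  -0.04556543  0.09      ]
wrist cam off [-0.07711184 -0.02970514  0.09399591] [[-0.373, 0.928, 0.001], [0.885, 0.355, 0.3], [0.278, 0.113, -0.954]] 71.9321985223019
```

Call:
send_rows(
  deltas=[
    [[-0.64,0.52,0.03],0],
    [[-0.64,0.52,0.03],0],
    [[-0.64,0.52,0.03],0],
    [[-0.64,0.52,0.03],0],
    [[-0.64,0.52,0.03],0],
  ],
)

```text
clock: 1.62
tool_pos: [0.3529, -0.4427, 0.2846]
orientation: [-180.0, 0.0, -158.2]
force: [1.4, 0.3, 0.6]
opening: 0.0876
gripper_force: 0.0
```

Call:
send_rows(
  deltas=[
    [[-0.437,0.356,0.02],0],
    [[-0.437,0.356,0.02],0],
    [[-0.437,0.356,0.02],0],
    [[-0.437,0.356,0.02],0],
    [[-0.437,0.356,0.02],0],
  ],
)

```text
clock: 2.03
tool_pos: [0.4539, -0.2603, 0.2776]
orientation: [-180.0, 0.0, -158.1]
force: [0.8, -1.3, 0.5]
opening: 0.0874
gripper_force: 0.0
```

Call:
send_rows(
  deltas=[
    [[-0.235,0.19,0.01],0.4633],
    [[-0.235,0.19,0.01],0.4633],
    [[-0.235,0.19,0.01],0.4633],
    [[-0.235,0.19,0.01],0.4633],
    [[-0.235,0.19,0.01],0.4633],
  ],
)

```text
clock: 2.45
tool_pos: [0.5486, -0.091, 0.2712]
orientation: [180.0, 0.0, 168.2]
force: [1.0, -0.3, -0.5]
opening: 0.0875
gripper_force: 0.0
```

```bash
cat >> h.py <<'E'
def go(X,yaw=None,verbose=1):
    "remaining shift (shares) and turn from measured pose, tool pointing down"
    o=ctrl.get_obs(); ps=np.radians(o["orientation"][2]); d=np.array(X)-o["tool_pos"]
    s=np.array([d[0]*np.cos(ps)+d[1]*np.sin(ps), d[0]*np.sin(ps)-d[1]*np.cos(ps), -d[2]])/.8
    tr=0 if yaw is None else -(((yaw-o["orientation"][2])+180)%360-180)/90
    print("pose",o["tool_pos"].round(4),o["orientation"].round(2),"F",o["force"].round(2),"shift",s.round(4),"turn",round(tr,4))
E
python3 -c "
from h import *
go([.571,-.048,.262],160.2)"
```

```text
pose [ 0.5486 -0.091   0.2712] [1.7999e+02 5.0000e-02 1.6818e+02] F [ 0.95 -0.3  -0.5 ] shift [-0.0164  0.0584  0.0115] turn 0.0886
```

Call:
send_rows(
  deltas=[
    [[-0.016,0.058,0.011],0.075],
    [[-0.016,0.058,0.011],0.075],
    [[-0.016,0.058,0.011],0.075],
    [[-0.016,0.058,0.011],0.075],
    [[-0.016,0.058,0.011],0.075],
  ],
)

```text
clock: 2.87
tool_pos: [0.5695, -0.0505, 0.2621]
orientation: [-180.0, -0.0, 161.8]
force: [0.4, -0.3, 0.6]
opening: 0.0878
gripper_force: 0.0
```

```bash
python3 - <<'E'
from h import *
p=ctrl.snapshot("wrist"); np.save("w1.npy",p,allow_pickle=True); 
cv2.imwrite("pics/w1.png",cv2.resize(p["color"][:,:,::-1],(800,600)))
go([.571,-.048,.262],160.2)
for th in("t_bar","pin","bore"):
    for d in ctrl.cut_out(p,th)[:1]:
        m=d["pixels"].astype(np.uint8); r=cv2.minAreaRect(cv2.findNonZero(m)); uv=np.array(d["xy"])*[560,420]
        b=np.array([onz(p,q,.096) for q in cv2.boxPoints(r)]); print(th,d["conf"],uv,onz(p,uv,.087 if th!="bore" else .053),r,b[:,:2].round(4).tolist())
E
```

```text
pose [ 0.5694 -0.0508  0.2623] [1.8000e+02 1.0000e-02 1.6174e+02] F [-0.09 -0.82 -0.32] shift [-0.0007  0.004   0.0003] turn 0.0171
t_bar 0.74 [285.824 210.504] [ 0.57615974 -0.04563417  0.087     ] ((284.0, 212.0), (52.0, 20.0), 90.0) [[0.5473, -0.048], [0.553, -0.0305], [0.6026, -0.046], [0.5966, -0.0645]]
pin 0.82 [285.992 209.706] [ 0.57542974 -0.04522704  0.087     ] ((283.5, 212.0), (52.0, 19.0), 90.0) [[0.5473, -0.048], [0.5528, -0.0314], [0.6023, -0.0469], [0.5966, -0.0645]]
bore 0.91 [293.608 116.592] [ 0.4951238  -0.01061002  0.053     ] ((304.5131530761719, 132.09356689453125), (102.42542266845703, 183.7957000732422), 0.5354589819908142) [[0.5758, -0.0794], [0.4277, -0.0248], [0.4539, 0.0535], [0.6075, 0.0139]]
```

View pics/w1.png

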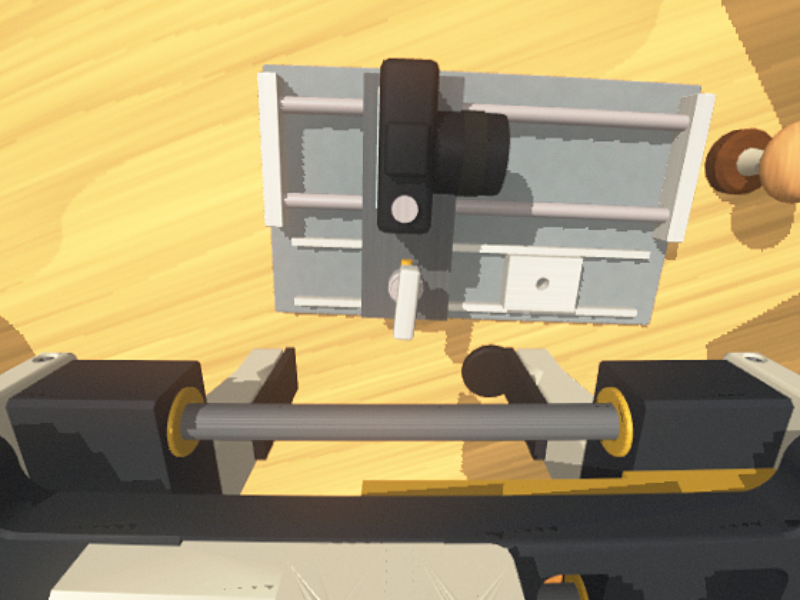

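The wrist view (800 px) shows the T-bar from (409,265) to (403,338), nearly along rig x; collar near (400,287); the second hole plainly at (542,284) in its block; plate corners at (275,312), (650,325), (700,85).

```bash
python3 - <<'E'
from h import *
from scipy.optimize import least_squares
p=np.load("w1.npy",allow_pickle=True).item()
f=lambda q,z: onz(p,np.array(q)*.7,z)[:2]
P=[(275,312),(650,325),(700,85)]; M=np.array([(100,-170),(100,170),(-100,170)])/1e3
W=np.array([f(q,.008) for q in P])
def T(v,m): c,s=np.cos(v[2]),np.sin(v[2]); return m@np.array([[c,s],[-s,c]])+v[:2]
r=least_squares(lambda v:(T(v,M)-W).ravel(),[.54,.02,-.34]); v=r.x; print("rig",v[:2],np.degrees(v[2]),"res mm",(r.fun*1e3).round(1))
inv=lambda w:(w-v[:2])@np.array([[np.cos(v[2]),-np.sin(v[2])],[np.sin(v[2]),np.cos(v[2])]])
for n,q,z in [("hole",(542,284),.026),("carBL",(362,317),.039),("carBR",(449,318),.039),("collar",(405,287),.053),("barA",(409,263),.096),("barB",(403,338),.096)]:
    w=f(q,z); print(n,w.round(4),(inv(w)*1e3).round(1))
a,b=f((409,265),.096),f((403,338),.096); d=b-a; print("bar yaw",np.degrees(np.arctan2(d[1],d[0])),np.linalg.norm(d),"ctr",(a+b)/2)
# refine bar via brightness crop
c=p["color"][170:250,250:330]; cv2.imwrite("pics/c1.png",cv2.resize(c[:,:,::-1],(600,600),interpolation=cv2.INTER_NEAREST))
E
```

```text
rig [0.5394454 0.0250306] -20.185254400558872 res mm [ 0.5 -0.3 -0.6 -0.8  0.1  1.1]
hole [0.6164 0.0597] [60.3 59.1]
carBL [ 0.5929 -0.0897] [ 89.8 -89.2]
carBR [ 0.616  -0.0224] [ 88.2 -18.1]
collar [ 0.5757 -0.0474] [ 59.  -55.5]
barA [ 0.5491 -0.0367] [ 30.4 -54.6]
barB [ 0.5976 -0.0565] [ 82.7 -56.5]
bar yaw -22.380733732530356 0.05108608594676891 ctr [ 0.57399642 -0.04681192]
```

View pics/c1.png

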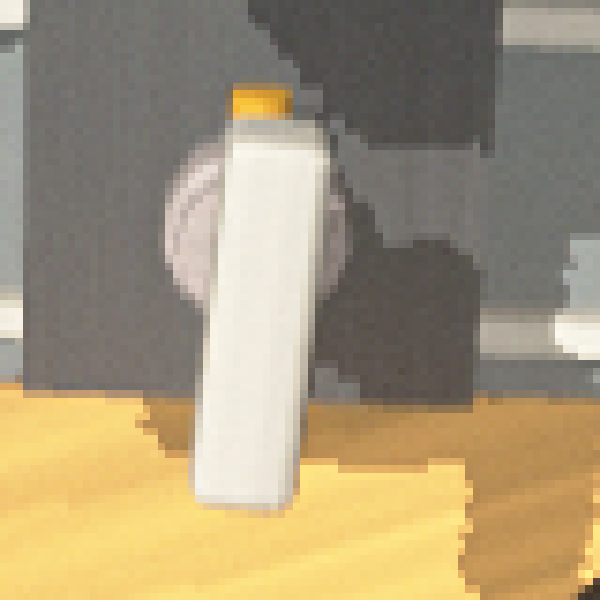

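The crop shows the bar's top face with corners (228,142), (330,142), (295,503), (195,503) and the collar around its middle.

```bash
python3 - <<'E'
from h import *
p=np.load("w1.npy",allow_pickle=True).item()
f=lambda q: onz(p,np.array([250,170])+np.array(q)/7.5,.096)[:2]
a,b=f((279,142)),f((245,503)); d=b-a; c=(a+b)/2; yaw=np.degrees(np.arctan2(d[1],d[0])); print(c,yaw,np.linalg.norm(d),np.linalg.norm(f((228,142))-f((330,142))))
go([*c,.087+.047+.02],yaw+180)
E
```

```text
[ 0.57599402 -0.04672765] -22.974700919295646 0.04836059903432726 0.01256747915722273
pose [ 0.5696 -0.0509  0.2624] [1.7998e+02 3.0000e-02 1.6169e+02] F [ 0.1  -1.1   0.19] shift [-0.006   0.0075  0.1355] turn 0.0518
```

Call:
send_rows(
  deltas=[
    [[-0.006,0.0075,0.02],0.052],
    [[-0.006,0.0075,0.06],0.052],
    [[-0.006,0.0075,0.1],0.052],
    [[-0.006,0.0075,0.135],0.052],
    [[-0.006,0.0075,0.135],0.052],
  ],
)

```text
clock: 3.48
tool_pos: [0.573, -0.0468, 0.1489]
orientation: [-179.8, -0.4, 157.0]
force: [-1.7, 0.3, -0.5]
opening: 0.0877
gripper_force: 0.0
```

```bash
python3 - <<'E'
from h import *
p=ctrl.snapshot("wrist"); cv2.imwrite("pics/w2.png",cv2.resize(p["color"][:,:,::-1],(800,600)))
go([.5760,-.0467,.134],157)
E
```

```text
pose [ 0.5745 -0.0467  0.1519] [-179.82   -0.26  157.01] F [-0.02  0.12  0.98] shift [-0.0017  0.0008  0.0223] turn 0.0001
```

View pics/w2.png

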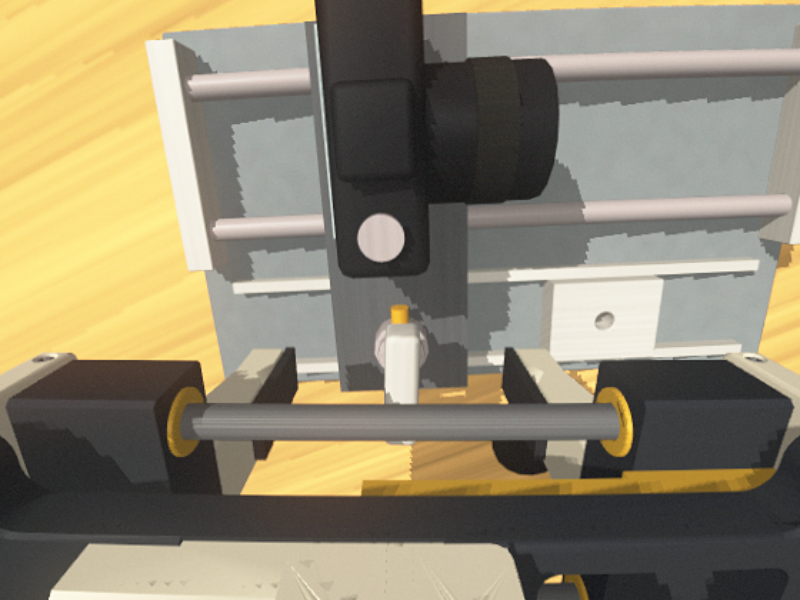

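The bar stands upright in the picture at column 402, midway between the fingers (295 and 505), so it is aligned for the grasp.

Call:
send_rows(
  deltas=[
    [[-0.001,0,0.012],0],
    [[-0.001,0,0.024],0],
    [[-0.001,0,0.024],0],
    [[-0.001,0,0.024],0],
    [[-0.001,0,0.024],0],
  ],
)

```text
clock: 3.95
tool_pos: [0.5775, -0.046, 0.1356]
orientation: [180.0, 0.1, 157.1]
force: [-1.2, 0.1, 0.4]
opening: 0.0875
gripper_force: 0.0
```

Call:
send_rows(
  deltas=[
    [[0,0,0],0],
    [[0,0,0],0],
    [[0,0,0],0],
    [[0,0,0],0],
    [[0,0,0],0],
  ],
  gripper=0,
)

```text
clock: 4.37
tool_pos: [0.577, -0.046, 0.1349]
orientation: [180.0, 0.0, 157.1]
force: [-1.2, 0.2, -0.0]
opening: 0.06
gripper_force: 0.0
```

Call:
send_rows(
  deltas=[
    [[0,0,0],0],
    [[0,0,0],0],
    [[0,0,0],0],
    [[0,0,0],0],
    [[0,0,0],0],
  ],
)

```text
clock: 4.78
tool_pos: [0.577, -0.0461, 0.1348]
orientation: [-180.0, -0.0, 157.1]
force: [-0.2, 0.1, -0.1]
opening: 0.0264
gripper_force: 0.0
```

Call:
send_rows(
  deltas=[
    [[0,0,0],0],
    [[0,0,0],0],
    [[0,0,0],0],
    [[0,0,0],0],
    [[0,0,0],0],
  ],
)

```text
clock: 5.2
tool_pos: [0.5769, -0.0462, 0.1347]
orientation: [-180.0, -0.0, 157.1]
force: [-1.1, -0.9, 0.6]
opening: 0.0139
gripper_force: 30.0
```

Call:
send_rows(
  deltas=[
    [[0,0,-0.005],0],
    [[0,0,-0.01],0],
    [[0,0,-0.015],0],
    [[0,0,-0.02],0],
    [[0,0,-0.024],0],
  ],
)

```text
clock: 5.62
tool_pos: [0.5771, -0.046, 0.1548]
orientation: [180.0, 0.0, 157.1]
force: [-0.8, -0.3, -1.5]
opening: 0.0136
gripper_force: 30.0
```

Call:
send_rows(
  deltas=[
    [[0,0,0],0],
    [[0,0,0],0],
    [[0,0,0],0],
    [[0,0,0],0],
    [[0,0,0],0],
  ],
)

```text
clock: 6.03
tool_pos: [0.5771, -0.046, 0.1539]
orientation: [180.0, -0.0, 157.1]
force: [0.3, -0.5, -0.6]
opening: 0.0138
gripper_force: 30.0
```

```bash
python3 - <<'E'
from h import *
th=np.radians(-20.1); y=np.array([-np.sin(th),np.cos(th)])
o=ctrl.get_obs();s=o["tool_pos"]
go([*(s[:2]+.1*y),s[2]]); print(o["opening"],o["gripper_force"])
E
```

```text
pose [ 0.5771 -0.046   0.1539] [180.    -0.   157.07] F [ 0.3  -0.5  -0.62] shift [ 0.0062  0.1248 -0.    ] turn 0
0.013842985675133429 29.99926596879959
```

Call:
send_rows(
  deltas=[
    [[0.0005,0.01,0],0],
    [[0.0012,0.024,0],0],
    [[0.0019,0.038,0],0],
    [[0.0026,0.052,0],0],
    [[0.0033,0.066,0],0],
  ],
)

```text
clock: 6.45
tool_pos: [0.5954, 0.0045, 0.1539]
orientation: [-180.0, -0.0, 157.1]
force: [-0.3, -2.7, 0.7]
opening: 0.0131
gripper_force: 30.0
```

Call:
send_rows(
  deltas=[
    [[0,0,0],0],
    [[0,0,0],0],
    [[0,0,0],0],
    [[0,0,0],0],
    [[0,0,0],0],
  ],
)

```text
clock: 6.87
tool_pos: [0.5953, 0.0037, 0.154]
orientation: [180.0, 0.0, 157.1]
force: [1.5, 1.6, -2.3]
opening: 0.0138
gripper_force: 30.0
```

```bash
cat >> h.py <<'E'
th=np.radians(-20.1); RX=np.array([np.cos(th),np.sin(th)]); RY=np.array([-np.sin(th),np.cos(th)])
def rigs():
    o=ctrl.get_obs(); d=o["tool_pos"][:2]-[.5771,-.0460]; F=o["force"]
    print("t",o["clock"],"rig dx,dy,dz mm",(1e3*np.array([d@RX,d@RY,o["tool_pos"][2]-.1348])).round(2),"F rig",np.round([F[:2]@RX,F[:2]@RY,F[2]],2),"M",o["moment"].round(2),"ori",o["orientation"].round(2),o["opening"].round(4))
E
python3 -c "
from h import *
rigs()"
```

```text
Traceback (most recent call last):
  File "h.py", line 22, in rigs
    print("t",o["clock"],"rig dx,dy,dz mm",(1e3*np.array([d@RX,d@RY,o["tool_pos"][2]-.1348])).round(2),"F rig",np.round([F[:2]@RX,F[:2]@RY,F[2]],2),"M",o["moment"].round(2),"ori",o["orientation"].round(2),o["opening"].round(4))
                                                                                                                                                                                                             ^^^^^^^^^^^^^^^^^^
AttributeError: 'float' object has no attribute 'round'
```

Call:
send_rows(
  deltas=[
    [[0.0005,0.01,0],0],
    [[0.0012,0.024,0],0],
    [[0.0019,0.038,0],0],
    [[0.0026,0.052,0],0],
    [[0.0033,0.066,0],0],
  ],
)

```text
clock: 7.28
tool_pos: [0.6135, 0.0539, 0.154]
orientation: [-180.0, -0.0, 157.1]
force: [-0.5, -3.1, -0.1]
opening: 0.0136
gripper_force: 30.0
```

Call:
send_rows(
  deltas=[
    [[0,0,0],0],
    [[0,0,0],0],
    [[0,0,0],0],
    [[0,0,0],0],
    [[0,0,0],0],
  ],
)

```text
clock: 7.7
tool_pos: [0.6134, 0.0533, 0.1541]
orientation: [180.0, 0.0, 157.1]
force: [0.8, 2.6, -1.5]
opening: 0.0138
gripper_force: 30.0
```

```bash
sed -i 's/,o\["opening"\].round(4))/,round(o["opening"],4))/' h.py
python3 - <<'E'
from h import *
rigs()
p=ctrl.snapshot("wrist"); cv2.imwrite("pics/w3.png",cv2.resize(p["color"][:,:,::-1],(800,600)))
E
```

```text
t 7.7 rig dx,dy,dz mm [-2.0000e-02  1.0576e+02  1.9260e+01] F rig [-0.18  2.75 -1.53] M [ 0.91 -0.54  0.  ] ori [1.7996e+02 2.0000e-02 1.5706e+02] 0.0138
```

View pics/w3.png

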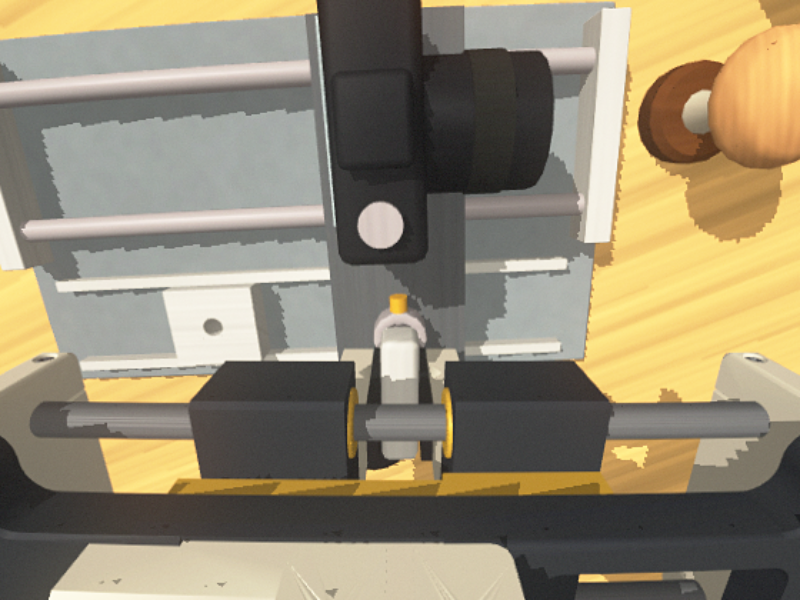

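The carriage followed to about 106 mm; the first hole now shows open at (212,326), and the pin is held straight between the jaws. I can range between the two holes in one frame.

```bash
python3 - <<'E'
from h import *
p=ctrl.snapshot("wrist"); a=onz(p,np.array((212,326))*.7,.026)[:2]
w=np.load("w1.npy",allow_pickle=True).item(); b=onz(w,np.array((542,284))*.7,.026)[:2]
print(a,b,(b-a)@RX*1e3,(b-a)@RY*1e3, "first hole rel tool start",(a-[.5771,-.046])@RX*1e3,(a-[.5771,-.046])@RY*1e3)
E
```

```text
[ 0.57572779 -0.04827724] [0.61640662 0.05973844] 1.0806182581474026 115.41658698010909 first hole rel tool start -0.5060407124374787 -2.6101220614620875
```

Call:
send_rows(
  deltas=[
    [[0.0001,0.002,0],0],
    [[0.0002,0.004,0],0],
    [[0.0002,0.004,0.002],0],
    [[0.0002,0.004,0.0035],0],
    [[0.0002,0.004,0.0035],0],
  ],
)

```text
clock: 8.22
tool_pos: [0.6141, 0.0557, 0.1508]
orientation: [-179.9, -0.0, 157.1]
force: [0.8, -2.6, 0.0]
opening: 0.0138
gripper_force: 30.0
```

Call:
send_rows(
  deltas=[
    [[0,0,0.0004],0],
    [[0,0,0.0008],0],
    [[0,0,0.0012],0],
    [[0,0,0.0012],0],
    [[0,0,0.0012],0],
  ],
)

```text
clock: 8.63
tool_pos: [0.6144, 0.0561, 0.1505]
orientation: [-180.0, 0.0, 157.1]
force: [-1.4, -3.0, 3.7]
opening: 0.0134
gripper_force: 30.0
```

```bash
python3 -c "
from h import *
rigs()"
```

```text
t 8.6333 rig dx,dy,dz mm [-9.000e-02  1.087e+02  1.567e+01] F rig [-0.33 -3.29  3.69] M [-1.46  0.47  0.02] ori [-1.7999e+02  1.0000e-02  1.5708e+02] 0.0134
```

Call:
send_rows(
  deltas=[
    [[0,0.0008,0],0],
    [[0.0001,0.0016,0],0],
    [[0.0001,0.0024,0],0],
    [[0.0002,0.0032,0],0],
    [[0.0002,0.0032,0],0],
  ],
)

```text
clock: 9.05
tool_pos: [0.6153, 0.0588, 0.1503]
orientation: [180.0, 0.0, 157.1]
force: [-1.9, -4.5, 4.3]
opening: 0.0138
gripper_force: 30.0
```

Call:
send_rows(
  deltas=[
    [[0,0.0006,0],0],
    [[0.0001,0.0012,0],0],
    [[0.0001,0.0018,0],0],
    [[0.0001,0.0018,0],0],
    [[0.0001,0.0018,0],0],
  ],
)

```text
clock: 9.47
tool_pos: [0.6158, 0.0605, 0.1499]
orientation: [180.0, -0.0, 157.1]
force: [0.5, -1.9, 0.9]
opening: 0.0135
gripper_force: 30.0
```

```bash
python3 -c "
from h import *
rigs()"
```

```text
t 9.4667 rig dx,dy,dz mm [ -0.21 113.28  15.13] F rig [ 1.14 -1.62  0.91] M [-0.86 -0.14  0.03] ori [179.97  -0.   157.08] 0.0135
```

Call:
send_rows(
  deltas=[
    [[0,0,0.0005],0],
    [[0,0,0.001],0],
    [[0,0,0.0015],0],
    [[0,0,0.0015],0],
    [[0,0,0.0015],0],
  ],
)

```text
clock: 9.88
tool_pos: [0.6157, 0.0602, 0.1488]
orientation: [180.0, -0.0, 157.1]
force: [1.6, -0.1, -1.2]
opening: 0.0136
gripper_force: 30.0
```

```bash
python3 -c "
from h import *
rigs()"
```

```text
t 9.8833 rig dx,dy,dz mm [ -0.22 113.03  14.04] F rig [ 1.56  0.5  -1.23] M [-0.31 -0.24 -0.  ] ori [ 1.7999e+02 -1.0000e-02  1.5707e+02] 0.0136
```

Call:
send_rows(
  deltas=[
    [[0,0.0004,0],0],
    [[0,0.0008,0],0],
    [[0,0.0008,0.0008],0],
    [[0,0.0008,0.0016],0],
    [[0,0.0008,0.0016],0],
  ],
)

```text
clock: 10.3
tool_pos: [0.6159, 0.0605, 0.1477]
orientation: [-180.0, -0.0, 157.1]
force: [-0.4, -0.9, -0.1]
opening: 0.0141
gripper_force: 30.0
```

```bash
python3 -c "
from h import *
rigs()"
```

```text
t 10.3 rig dx,dy,dz mm [ -0.15 113.39  12.91] F rig [-0.04 -0.96 -0.14] M [-0.88 -0.04  0.03] ori [-179.99   -0.    157.07] 0.0141
```

Call:
send_rows(
  deltas=[
    [[0,0.0002,0.0006],0],
    [[0,0.0004,0.0012],0],
    [[0,0.0004,0.0018],0],
    [[0,0.0004,0.0024],0],
    [[0,0.0004,0.0024],0],
  ],
)

```text
clock: 10.72
tool_pos: [0.6161, 0.0609, 0.1457]
orientation: [-180.0, -0.0, 157.1]
force: [0.0, -2.5, 1.3]
opening: 0.0142
gripper_force: 30.0
```

```bash
python3 -c "
from h import *
rigs()"
```

```text
t 10.7167 rig dx,dy,dz mm [ -0.14 113.74  10.91] F rig [ 0.88 -2.33  1.31] M [-1.2  -0.01  0.02] ori [-1.7999e+02 -1.0000e-02  1.5707e+02] 0.0142
```

Call:
send_rows(
  deltas=[
    [[0,-0.0002,0.001],0],
    [[0,-0.0002,0.0025],0],
    [[0,-0.0002,0.004],0],
    [[0,-0.0002,0.0055],0],
    [[0,-0.0002,0.007],0],
  ],
)

```text
clock: 11.13
tool_pos: [0.6165, 0.0608, 0.141]
orientation: [180.0, 0.1, 157.1]
force: [-2.3, -3.2, 9.4]
opening: 0.014
gripper_force: 30.0
```

```bash
python3 -c "
from h import *
rigs()"
```

```text
t 11.1333 rig dx,dy,dz mm [  0.29 113.85   6.17] F rig [-1.1  -3.82  9.42] M [-1.1   0.76 -0.  ] ori [1.7998e+02 6.0000e-02 1.5709e+02] 0.014
```

Call:
send_rows(
  deltas=[
    [[0,0,0.0014],0],
    [[0,0,0.0028],0],
    [[0,0,0.0042],0],
    [[0,0,0.0056],0],
    [[0,0,0.0064],0],
  ],
)

```text
clock: 11.55
tool_pos: [0.616, 0.0608, 0.1348]
orientation: [-180.0, -0.0, 157.1]
force: [-0.1, -2.4, 1.5]
opening: 0.0138
gripper_force: 30.0
```

```bash
python3 -c "
from h import *
rigs()"
```

```text
t 11.55 rig dx,dy,dz mm [-1.6000e-01  1.1365e+02 -3.0000e-02] F rig [ 0.76 -2.25  1.49] M [-1.09 -0.04  0.03] ori [-1.7999e+02 -1.0000e-02  1.5707e+02] 0.0138
```

Call:
send_rows(
  deltas=[
    [[0,0,0.0005],0],
    [[0,0,0.001],0],
    [[0,0,0.001],0],
    [[0,0,0.001],0],
    [[0,0,0.001],0],
  ],
)

```text
clock: 11.97
tool_pos: [0.6161, 0.0607, 0.1346]
orientation: [180.0, 0.0, 157.1]
force: [-1.1, -2.7, 4.9]
opening: 0.0141
gripper_force: 30.0
```

```bash
python3 -c "
from h import *
rigs()"
```

```text
t 11.9667 rig dx,dy,dz mm [-9.0000e-02  1.1364e+02 -1.6000e-01] F rig [-0.08 -2.92  4.95] M [-1.13  0.65  0.02] ori [1.8000e+02 1.0000e-02 1.5708e+02] 0.0141
```

Call:
send_rows(
  deltas=[
    [[0,0,-0.0008],0],
    [[0,0,-0.0008],0],
    [[0,0,-0.0008],0],
    [[0,0,-0.0008],0],
    [[0,0,-0.0008],0],
  ],
  gripper=0.7,
)

```text
clock: 12.38
tool_pos: [0.616, 0.061, 0.1347]
orientation: [180.0, -0.0, 157.1]
force: [0.8, -0.5, 0.4]
opening: 0.0414
gripper_force: 0.0
```

Call:
send_rows(
  deltas=[
    [[0,0,0],0],
    [[0,0,0],0],
    [[0,0,0],0],
    [[0,0,0],0],
    [[0,0,0],0],
  ],
)

```text
clock: 12.8
tool_pos: [0.616, 0.0608, 0.1349]
orientation: [180.0, -0.0, 157.1]
force: [1.7, 0.6, 0.2]
opening: 0.0611
gripper_force: 0.0
```

Call:
send_rows(
  deltas=[
    [[0,0,-0.02],0],
    [[0,0,-0.05],0],
    [[0,0,-0.08],0],
    [[0,0,-0.12],0],
    [[0,0,-0.14],0],
  ],
)

```text
clock: 13.22
tool_pos: [0.6171, 0.0608, 0.2507]
orientation: [179.9, 0.2, 157.1]
force: [0.7, -0.4, 0.3]
opening: 0.0616
gripper_force: 0.0
```

Call:
send_rows(
  deltas=[
    [[0,0,0],0],
    [[0,0,0],0],
    [[0,0,0],0],
    [[0,0,0],0],
    [[0,0,0],0],
  ],
)

```text
clock: 13.63
tool_pos: [0.6156, 0.0606, 0.2457]
orientation: [-179.9, -0.1, 157.1]
force: [0.1, 0.4, -0.1]
opening: 0.0612
gripper_force: 0.0
```

```bash
python3 - <<'E'
from h import *
rigs()
p=ctrl.snapshot("wrist"); cv2.imwrite("pics/w4.png",cv2.resize(p["color"][:,:,::-1],(800,600)))
s=ctrl.snapshot("scene"); cv2.imwrite("pics/s4.png",cv2.resize(s["color"][130:270,220:400,::-1],(771,600),interpolation=cv2.INTER_CUBIC))
E
```

```text
t 13.6333 rig dx,dy,dz mm [ -0.52 113.37 110.87] F rig [-0.04  0.43 -0.12] M [-0.12  0.02  0.07] ori [-1.7992e+02 -9.0000e-02  1.5706e+02] 0.0612
```

View pics/w4.png

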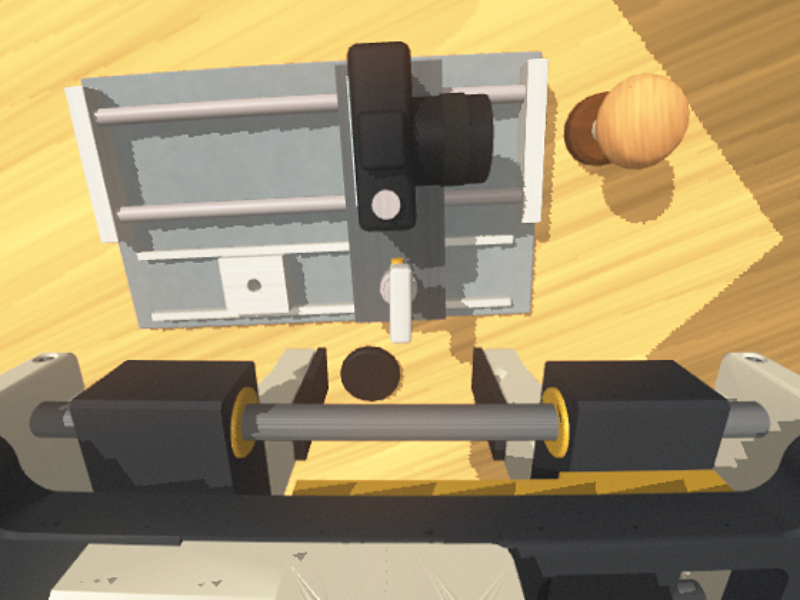

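View pics/s4.png

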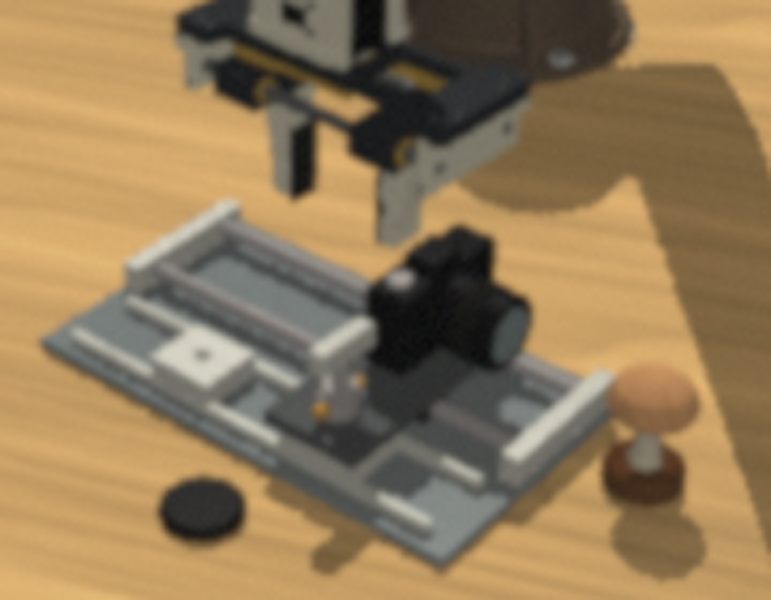

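The wrist view shows the T-bar standing over the collar at (400,300), with the first hole open at (254,284). The scene view shows the pin seated in the carriage and the specimen and lens cap undisturbed.

```bash
python3 -c "
from h import *
print(ctrl.close_job())"
```

```text
the job is handed in; nothing more can be done
None
```

The job is handed in: I pulled the pin, slid the camera about 113 mm to the close-up hole (found by feel), pushed the pin fully home at about 9 N and let go; the specimen and lens cap look undisturbed, and the arm stayed well clear of the mug and book (not re-checked).

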